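# Weigh a mortar cube from the moist curing box

### The job

Weigh the mortar cube that is in the moist curing box: stand the two knob weights that hold the lid down on the rubber mat, lay the clear lid flat on the mat beside them, and set the cube upright in the middle of the scale's steel pan, leaving the round core slice where it lies in the box. Then close the box again with the lid fully home and put each weight back upright in the lid recess that fits it, so that the other specimen stays moist; leave the cube on the scale. Set everything down gently, without dropping it.

Things in the scene. Friction and masses are not known exactly. Their poses are not given: they have to be found in the camera images.
- big_weight_mid (a point): Large silver-coloured steel knob weight, 0.5 kg, 56 mm tall: straight round body 38 mm wide up to 32 mm above the foot, grip it there; knob above it, widest 25 mm at 50 mm up. This point: its centre, 28 mm above the foot; z up. It stands in the lid's larger recess (48 mm wide), 42 mm from the handle towards lid -x at lid y = 0; home there, this point is 4.5 mm below the handle's middle.
- small_weight_mid (a point): Small brass-coloured knob weight, 0.2 kg, 41 mm tall: straight round body 30 mm wide up to 24 mm above the foot, grip it there; knob above it, widest 20 mm at 37 mm up. This point: its centre, 20.5 mm above the foot; z up. It stands in the lid's smaller recess (37 mm wide), 42 mm from the handle towards lid +x at lid y = 0; home there, this point is 12 mm below the handle's middle.
- lid_handle (a point): Loose clear lid, 0.25 kg, z up. This point: middle of its black handle bar, 12 mm thick (x), 56 long (y), 14 high, 22 clear below. Plate 150 (x) x 190 (y) x 7 mm, underside 36 mm below this point, recesses 3.5 mm deep in its top. Under it an 8 mm black cord, 124 x 164 mm outside, fits inside the box walls; on a flat surface the lid rests on the cord, this point 44 mm up. Fits half turned too.
- cube_mid (a point): Grey mortar cube, 50 mm, about 0.29 kg, standing in the box, seen through the lid beside the slice (either may be on the box's +y side, 42 mm from the middle). This point: its centre; x, y, z are normal to its faces, z up.
- slice_mid (a point): Round slice of a speckled concrete core, 47 mm in diameter, 31 mm tall, standing in the box beside the cube, centres about 84 mm apart along the box's y. This point: its centre, half-way up; z up. It stays where it is.
- box: Grey open curing box, fixed: 140 (x) x 180 (y) x 72 mm high outside, walls 5 mm, inner floor 6 mm above the bench. Origin: centre of its underside, on the bench; x, y along its sides, z up. With the lid home the plate lies on the wall tops, lid sides along box sides, the handle's middle 108 mm straight above this origin.
- mat: Flat black ribbed rubber mat, fixed: 240 (x) x 200 (y) mm, 4 mm thick. Origin: centre of its underside, on the bench; z up. Lid and both weights fit on it: for example the lid square to the mat, handle 45 mm from the centre towards +x, and the weights 75 mm towards -x, 45 mm to either side.
- pan (a point): Middle of the top of the white bench scale's square steel pan, 130 x 130 mm, 58 mm above the bench; pan sides along x and y, z up. The scale is fixed; its housing, 210 (x) x 170 (y) mm, has a display and keys on its -x end, lower than the pan.
Not all that is in view belongs to the job. What is shaped like the part that bears small_weight_mid but pink or red is not meant.

How it is judged:
By the outcome, as a careful person would: the job done as asked, in the order asked, and still so for the second after the job is handed in, with the robot touching nothing.
It also fails if it takes over 141 s, if anything falls off the work surface, if the arm or the gripper's body presses on something with over 40 N, if the wrist force passes 120 N, or if a joint passes its speed limit or range.

### The arm

A 6-joint arm with a two-finger parallel gripper is mounted at the origin on a cart in front of the work surface, level with it; the furniture and walls round the work are solid. World frame = base frame: x ahead of the robot, y to its left, z up, the work surface at z = 0. Lengths are in m, angles in rad, forces in N, time in s.
With the tool pointing down it reaches from about 0.35 to 1 m from the base axis. Payload 7.1 kg.
Tool frame: the origin (TCP) lies between the finger pads; the fingertips stand 22 mm ahead of it and the grasp point (between the pads) lies 3 mm ahead of it; z points along the fingers, y is the line along which they close (so a half turn about z gives the same grasp; the last joint's range is limited). The gripper opens to 85 mm and grips with 20 to 120 N. Pads are 22 mm wide; open, the fingers measure 114 mm over their backs; the gripper's body (76 mm by 85 mm) begins 54 mm behind the grasp point. The pads swing forward as they close: fully open they stand 13 mm farther back than shut.
Start: joints at [1.22, 0.423, 1.63, -0, 1.089, -0.019], TCP at [0.204, 0.591, 0.253] pointing down, gripper open.
Joint ranges: [-3, 3], [-0.9, 2.11], [0.09, 2.58], [-1.31, 4.45], [0.11, 2.69], [-2.54, 2.54]. Speed limits (rad/s): [2.39, 2.39, 3.01, 3.14, 3.14, 3.14].

### API

Orientations are given as a rotation vector (axis times angle).
In Python, from rig import manip gives the robot as it stands. The module is installed in compiled form; this text tells all that it offers. Calls block until the motion is done:
- manip.move_to(position, orientation): joint-space move of the TCP to a pose.
- manip.servo_line(position, orientation=None, rate=0.15): straight line of the TCP; orientation=None keeps the orientation; rate is the mean speed in m/s.
- manip.set_joints(angles): joint-space move.
- manip.command_gripper(opening, f_grip=None): finger opening in m; f_grip is the grip in N (None keeps the last); returns when the fingers have stopped.
- manip.hold(seconds).
- manip.solve_ik(position, orientation): joint angles nearest the present ones, or None.
- manip.camera(name): name is "scene" or "top" or "wrist"; returns a dict with "image" (480x640x3 uint8, red, green, blue), "fx", "fy", "cx", "cy" (pixels), "cam_to_world" (4x4, takes a point from camera to world coordinates); the wrist camera has in their place "mount" (4x4, takes a point from camera to tool coordinates, whose origin is the TCP and whose axes are the flange's). Camera axes: x right, y down, z forward; pixel columns grow to the right and rows downward; lengths in m; the calibration is good to about 2 mm. A picture is of the moment at which its call begins: read the wrist's pose just before it. There is no depth.
A pose or a line that the arm cannot do raises manip.IKError and nothing moves.
- manip.sign_off(): hands the job in; it is judged then, once.
Readings, each from a call of its own:
- manip.get_time(): time.
- manip.get_joint_positions(): joint angles.
- manip.get_joint_vel(): joint speeds.
- manip.get_tau(): joint torques, N m.
- manip.get_position(): TCP position.
- manip.get_ee_rot(): TCP orientation.
- manip.get_contact_force(): force on the tool from outside, world axes, zero at the start.
- manip.get_torque(): the same for the moment, N m.
- manip.get_width(): finger opening in m.
- manip.get_grip_force(): force on a finger pad.
Only numpy, scipy, OpenCV 4.12 (cv2) and the standard library are available. Lean on these libraries where they do the work, as an engineer would, in place of code of your own. Each camera call takes 0.05 s, during which the arm holds its last target. There are 200 camera calls.

## Working session

There is one attempt and no reset: what is moved stays moved. The work goes in short steps, each a Python script; the robot and the scene stay as the last script left them, time stands still between calls to the robot, and variables do not carry over. Pictures are saved under pics/ and viewed, at most 14 in all, crops included, and the job is handed in when it is done.

```bash
mkdir -p pics
python3 - <<'E'
from rig import manip
import cv2,numpy as np,pickle
d={}
for n in("scene","top","wrist"):
    c=manip.camera(n); d[n]=c; cv2.imwrite(f"pics/{n}0.png",c["image"][:,:,::-1])
    print(n,c["fx"],c["cx"],c["cy"],np.round(c.get("cam_to_world",c.get("mount")),3).tolist())
pickle.dump(d,open("d0.pkl","wb"))
print(manip.get_time(),manip.get_position(),manip.get_ee_rot(),manip.get_width())
E
```

```text
scene 473.5868487532448 319.20595638656874 238.37577947009132 [[-0.664, -0.285, 0.691, -0.144], [-0.747, 0.265, -0.609, 0.606], [-0.009, -0.921, -0.389, 0.494], [0.0, 0.0, 0.0, 1.0]]
top 586.3875711667486 323.47855935861253 242.79194430682722 [[0.026, -0.993, 0.112, 0.391], [-1.0, -0.027, -0.004, -0.004], [0.007, -0.112, -0.994, 1.24], [0.0, 0.0, 0.0, 1.0]]
wrist 333.16214168308596 318.0687682904573 241.47154590585282 [[0.001, -0.964, -0.267, 0.068], [1.0, 0.001, -0.0, 0.0], [0.001, -0.267, 0.964, -0.121], [0.0, 0.0, 0.0, 1.0]]
0.15 [0.20344305 0.59057078 0.25275261] [-5.18755210e-01 -3.09827115e+00  1.72740295e-03] 0.08554816612081423
```

View pics/top0.png

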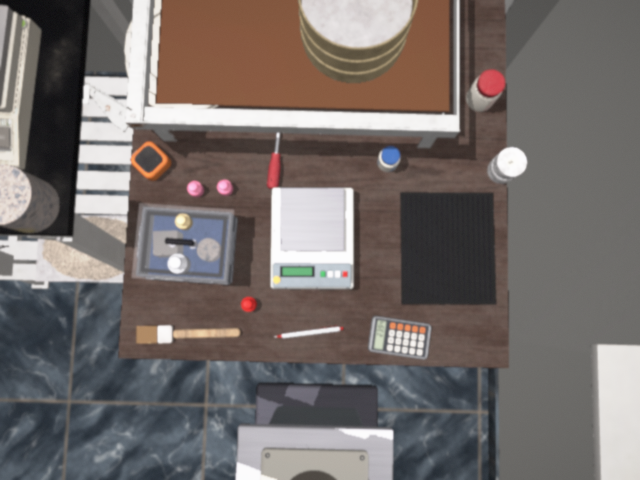

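View pics/scene0.png

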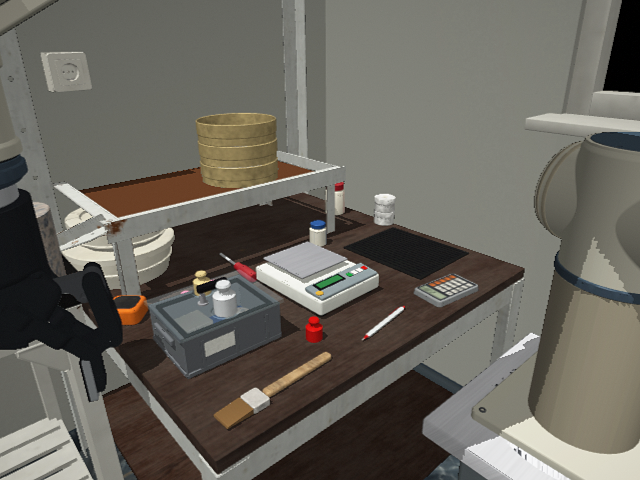

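The top view shows the box with its lid (handle at about (180,242)), the silver weight at (178,263) on the robot side and the brass weight at (183,221). The cube is at (167,243) on the +y side and the slice at (209,250). The pan is at (313,220) and the mat at (448,248). Pink knobs at (195,188) and (225,187) and a red one at (249,304) are decoys; the brass one on the lid is the one meant. Next I'll measure and make the enlarged crop.

```bash
cat > h.py <<'E'
import numpy as np,cv2
from scipy.spatial.transform import Rotation as R
from rig import manip
def ray(c,px,z,T=None):
    T=c["cam_to_world"] if T is None else T
    p=np.atleast_2d(np.array(px,float))
    d=np.c_[(p[:,0]-c["cx"])/c["fx"],(p[:,1]-c["cy"])/c["fy"],np.ones(len(p))]@T[:3,:3].T
    return T[:3,3]+d*((z-T[2,3])/d[:,2])[:,None]
def rect(c,mask,z,T=None):
    "largest blob of mask, cast on plane z: centre, sizes, angle of the blob's min-area rectangle (deg)"
    ct=max(cv2.findContours(mask.astype(np.uint8),0,cv2.CHAIN_APPROX_NONE)[0],key=cv2.contourArea)
    w=ray(c,ct[:,0,:],z,T)[:,:2]
    (x,y),s,a=cv2.minAreaRect((w*1000).astype(np.float32)); return np.round([x,y,*s,a],1)
def wristT(c):
    "call with pose read before picture"
    T=np.eye(4);T[:3,:3]=R.from_rotvec(c["rot"]).as_matrix();T[:3,3]=c["pos"];return T@c["mount"]
def wcam(name):
    p,r=manip.get_position(),manip.get_ee_rot();c=manip.camera("wrist");c["pos"],c["rot"]=p,r
    cv2.imwrite(f"pics/{name}.png",c["image"][:,:,::-1]);return c,wristT(c)
def down(yaw):
    "tool down, closing axis (tool y) at yaw from world x axis"
    y=np.array([np.cos(yaw),np.sin(yaw),0]);z=np.array([0,0,-1.]);x=np.cross(y,z)
    return R.from_matrix(np.c_[x,y,z]).as_rotvec()
E
python3 - <<'E'
from h import *
import pickle
c=pickle.load(open("d0.pkl","rb"))["top"];im=c["image"];hsv=cv2.cvtColor(im,cv2.COLOR_RGB2HSV)
def sub(m,x0,x1,y0,y1):
    o=np.zeros_like(m);o[y0:y1,x0:x1]=m[y0:y1,x0:x1];return o
H,S,V=[hsv[...,i].astype(int) for i in range(3)]
print("mat",rect(c,sub((V<35),390,505,185,312),.004))
print("scale white",rect(c,sub((V>190)&(S<40),265,358,184,292),.05))
p=sub((V>120)&(V<190)&(S<40),272,352,184,262)
p=cv2.morphologyEx(p.astype(np.uint8),cv2.MORPH_CLOSE,np.ones((3,3)))
print("pan",rect(c,p,.058))
b=sub((V>55)&(S<130),128,242,198,290);b=cv2.morphologyEx(b.astype(np.uint8),cv2.MORPH_OPEN,np.ones((3,3)))
print("box",rect(c,b,.075))
print("handle",rect(c,sub(V<35,160,200,234,250),.115))
print("knobs big,small,cube,slice",ray(c,[(178,261)],.128),ray(c,[(183,220)],.113),ray(c,[(165,243)],.056),ray(c,[(209,250)],.037))
for n in ["shelf front"]: print(n,ray(c,[(150,130),(455,132)],.2))
cv2.imwrite("pics/crop0.png",np.hstack([cv2.resize(im[170:320,120:260],None,fx=4,fy=4),])[:,:,::-1])
print(np.round(R.from_rotvec([-.51876,-3.0983,.0017]).as_matrix(),2).tolist())
E
```

```text
Traceback (most recent call last):
  File "h.py", line 11, in rect
    ct=max(cv2.findContours(mask.astype(np.uint8),0,cv2.CHAIN_APPROX_NONE)[0],key=cv2.contourArea)
ValueError: max() iterable argument is empty
```

View pics/wrist0.png

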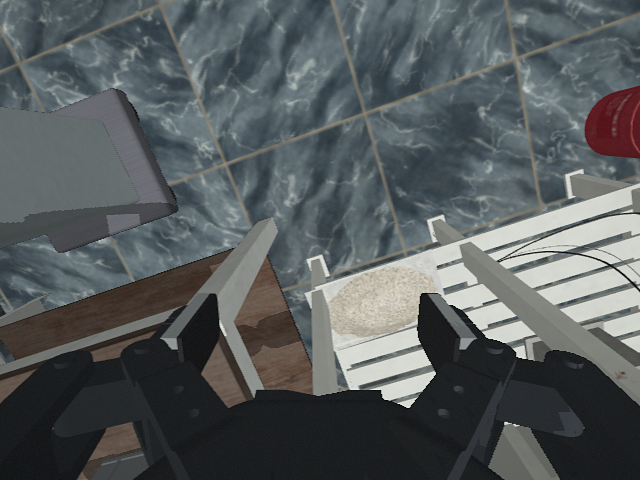

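The wrist view shows only floor and stool beyond the table edge, with the fingers at (190,320) and (440,320). It is no use for measuring yet. I'll fix the thresholds.

```bash
cat > m.py <<'E'
from h import *
import pickle
c=pickle.load(open("d0.pkl","rb"))["top"];im=c["image"];hsv=cv2.cvtColor(im,cv2.COLOR_RGB2HSV)
cv2.imwrite("pics/crop0.png",cv2.resize(im[170:320,120:260],None,fx=4,fy=4)[:,:,::-1])
def sub(m,x0,x1,y0,y1):
    o=np.zeros_like(m);o[y0:y1,x0:x1]=m[y0:y1,x0:x1];return cv2.morphologyEx(o.astype(np.uint8),cv2.MORPH_CLOSE,np.ones((3,3)))
H,S,V=[hsv[...,i].astype(int) for i in range(3)]
for n,p in dict(mat=(448,248),wood=(380,200),pan=(313,220),rim=(140,245),handle=(180,242),house=(313,258)).items(): print(n,hsv[p[1],p[0]])
def t(n,m,z):
    try: print(n,rect(c,m,z))
    except Exception as e: print(n,e)
t("mat",sub((im.max(2)<45)&(im.max(2).astype(int)-im.min(2)<8),390,505,185,312),.004)
t("pan",sub((V>120)&(V<215)&(S<40),272,352,184,257),.058)
t("housing",sub((V>120)&(S<60),262,360,180,294),.045)
b=sub((V>55)&(H>80),128,242,198,290);t("box",cv2.morphologyEx(b,cv2.MORPH_OPEN,np.ones((3,3))),.075)
t("handle",sub(V<60,160,200,234,250),.115)
print("knobs big,small,cube,slice",ray(c,[(178,261)],.128),ray(c,[(183,220)],.113),ray(c,[(165,243)],.056),ray(c,[(209,250)],.037))
print("shelf",ray(c,[(150,130),(455,132)],.2))
print(np.round(R.from_rotvec([-.51876,-3.0983,.0017]).as_matrix(),2).tolist())
E
python3 m.py
```

```text
mat [140  16  47]
wood [ 9 60 98]
pan [138   6 225]
rim [120   8 150]
handle [132  22  59]
house [120   1 254]
mat [ 601.6 -342.9   36.4   77.9   89.9]
pan [573.5  11.9 129.9 151.8   1.6]
housing [535.6  16.7 211.7 171.9   1.3]
box [510.2 265.9 195.9 145.7  87.5]
handle [512.4 269.2  52.4   6.8  87.1]
knobs big,small,cube,slice [[0.47365732 0.26686845 0.128     ]] [[0.55471034 0.26514885 0.113     ]] [[0.51488732 0.31268376 0.056     ]] [[0.5048471  0.22652622 0.037     ]]
shelf [[ 0.70588387  0.31315879  0.2       ]
 [ 0.71803806 -0.242963    0.2       ]]
[[-0.95, 0.33, -0.0], [0.33, 0.95, -0.0], [-0.0, -0.0, -1.0]]
```

View pics/crop0.png

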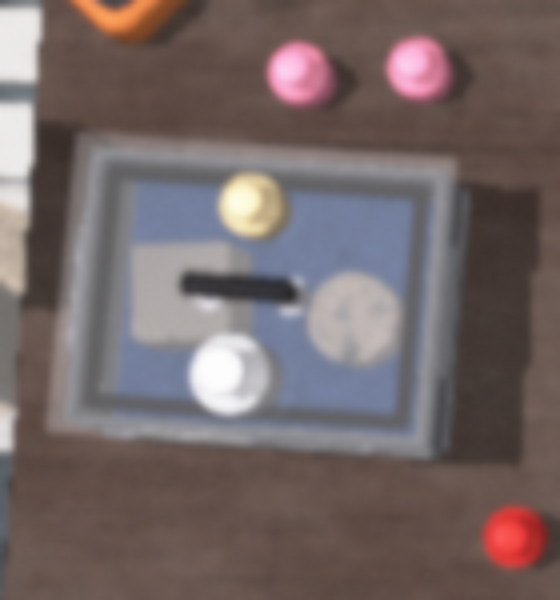

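The crop confirms the brass knob (252,205) and the silver knob (230,375) on the lid. The pink and red ones off the lid are decoys. The cube is on the left (+y) and the slice on the right. Now closer wrist looks over the mat, the scale and the box.

```bash
cat >> m.py <<'E'
t("mat",sub((V<62)&(H>100)&(S<45),390,505,185,312),.004)
E
python3 m.py | tail -1
python3 - <<'E'
from h import *
import pickle
out={}
def go(p,o,rate=.4):
    try: manip.servo_line(p,o,rate)
    except manip.IKError: print("ik");manip.move_to(p,o)
manip.move_to([.5,.25,.27],down(np.pi/2))
go([.52,-.27,.29],down(np.pi/2)); out["mat"]=wcam("wmat")
go([.56,.015,.27],down(np.pi/2)); out["pan"]=wcam("wpan")
go([.512,.268,.29],down(np.pi/2)); out["box"]=wcam("wbox")
pickle.dump(out,open("w.pkl","wb"))
ims=[cv2.resize(out[k][0]["image"],(400,300))for k in("mat","pan","box")]+[np.zeros((300,400,3),np.uint8)]
cv2.imwrite("pics/three.png",np.vstack([np.hstack(ims[:2]),np.hstack(ims[2:])])[:,:,::-1])
print(manip.get_time(),manip.get_joint_positions())
E
```

```text
mat [ 527.1 -272.3  234.8  196.1    1.4]
5.075 [ 4.59115810e-01  3.13273931e-01  1.70401974e+00 -4.28262344e-04
  1.12494274e+00 -1.10978406e+00]
```

View pics/three.png

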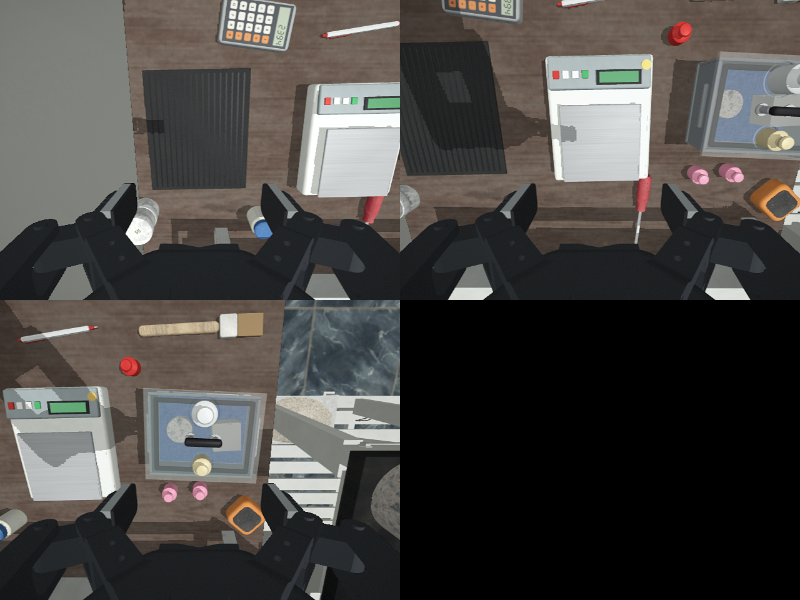

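Left to right and down: the mat (143–250, 70–188 in its tile), the scale with the steel pan (157–241, 105–182 in its tile), and the box. In the box tile the handle is at (203,142), the silver knob at (205,112), the brass knob at (202,166), the cube at (225,135) and the slice at (180,130). The pink knobs sit outside the box. Now the numbers.

```bash
cat > m2.py <<'E'
from h import *
import pickle
o=pickle.load(open("w.pkl","rb"))
def sub(m,x0,x1,y0,y1):
    q=np.zeros_like(m);q[y0:y1,x0:x1]=m[y0:y1,x0:x1];return cv2.morphologyEx(q.astype(np.uint8),cv2.MORPH_CLOSE,np.ones((5,5)))
def ch(k):
    c,T=o[k];im=c["image"].astype(int);h=cv2.cvtColor(c["image"],cv2.COLOR_RGB2HSV).astype(int);return c,T,im,h[...,0],h[...,1],h[...,2]
def t(n,c,m,z,T):
    try: print(n,rect(c,m,z,T))
    except Exception as e: print(n,e)
c,T,im,H,S,V=ch("mat"); t("mat",c,sub((S<60)&(V<75)&(im[...,0]-im[...,2]<6),215,415,95,303),.004,T)
c,T,im,H,S,V=ch("pan")
print("col",[(V[y,360],S[y,360]) for y in range(150,300,8)]); print("row",[(V[270,x],x) for x in range(236,410,6)])
t("pan",c,cv2.morphologyEx(sub((V<238)&(V>110)&(S<30),240,405,162,300),cv2.MORPH_OPEN,np.ones((5,5))),.058,T)
t("scale",c,sub((V>120)&(S<60),225,410,80,300),.05,T)
c,T,im,H,S,V=ch("box")
t("handle",c,sub((V<60),285,365,205,250),.115,T)
t("big",c,sub((V>190)&(S<30),300,360,150,210),.105,T)
t("small",c,sub((H>15)&(H<35)&(S>60)&(V>120),300,350,240,290),.098,T)
t("cube",c,sub((S<30)&(V>100),341,388,190,246),.056,T)
t("rim",c,cv2.morphologyEx(sub((V>75)&(im[...,2]>=im[...,0]),222,432,138,295),cv2.MORPH_OPEN,np.ones((3,3))),.077,T)
E
python3 m2.py; python3 -c "
import cv2;i=cv2.imread('pics/wbox.png')[130:310,210:440];cv2.imwrite('pics/wboxc.png',cv2.resize(i,None,fx=3.3,fy=3.3,interpolation=cv2.INTER_CUBIC))"
```

```text
mat [ 528.5 -270.9  238.8  198.6    1.2]
col [(np.int64(251), np.int64(4)), (np.int64(251), np.int64(3)), (np.int64(168), np.int64(9)), (np.int64(223), np.int64(5)), (np.int64(223), np.int64(6)), (np.int64(222), np.int64(3)), (np.int64(221), np.int64(5)), (np.int64(216), np.int64(4)), (np.int64(217), np.int64(5)), (np.int64(217), np.int64(5)), (np.int64(215), np.int64(5)), (np.int64(214), np.int64(6)), (np.int64(211), np.int64(6)), (np.int64(214), np.int64(5)), (np.int64(210), np.int64(6)), (np.int64(209), np.int64(6)), (np.int64(210), np.int64(6)), (np.int64(205), np.int64(5)), (np.int64(108), np.int64(61))]
row [(np.int64(111), 236), (np.int64(74), 242), (np.int64(228), 248), (np.int64(250), 254), (np.int64(177), 260), (np.int64(195), 266), (np.int64(198), 272), (np.int64(199), 278), (np.int64(202), 284), (np.int64(203), 290), (np.int64(203), 296), (np.int64(205), 302), (np.int64(205), 308), (np.int64(206), 314), (np.int64(207), 320), (np.int64(208), 326), (np.int64(208), 332), (np.int64(209), 338), (np.int64(210), 344), (np.int64(210), 350), (np.int64(208), 356), (np.int64(208), 362), (np.int64(207), 368), (np.int64(206), 374), (np.int64(186), 380), (np.int64(252), 386), (np.int64(251), 392), (np.int64(109), 398), (np.int64(113), 404)]
pan [572.5  10.6 131.3 145.1   1.4]
scale [542.7  21.1 213.6 171.8   1.4]
handle [513.3 273.3  53.1  12.6  87.8]
big [473.1 276.8  34.6  37.3  84.6]
small [551.2 269.2  27.4  31.1  31.1]
cube [514.1 315.8  57.3  48.4   1.1]
rim [512.4 272.2 183.6 139.9  87.8]
```

View pics/wboxc.png

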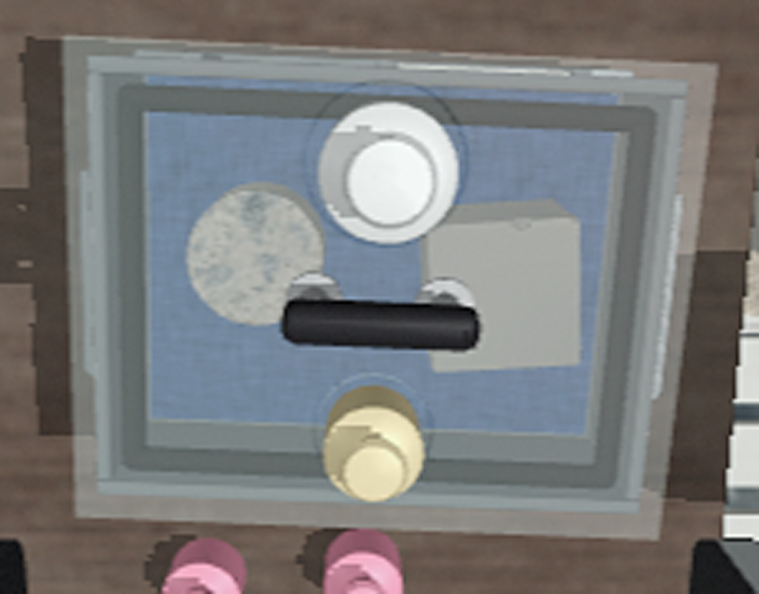

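The lid yaw is about −2.2°, with the handle near (0.513, 0.272). Big weight first, with a close look and correction before gripping.

```bash
cat >> h.py <<'E'
import json,os
def save(**k):
    d=load();d.update({a:np.asarray(b).tolist() for a,b in k.items()});json.dump(d,open("st.json","w"))
def load(): return json.load(open("st.json")) if os.path.exists("st.json") else {}
LY=np.radians(-2.2); MY=np.radians(1.3); BOXC=np.array([.513,.2718]); MAT=np.array([.528,-.2715])
def off(c,yaw,dx,dy): return c+np.array([np.cos(yaw)*dx-np.sin(yaw)*dy,np.sin(yaw)*dx+np.cos(yaw)*dy])
def line(xy,z,yaw=None,rate=.4): manip.servo_line([*xy,z],None if yaw is None else down(yaw),rate)
def lower(z,under=.004,dF=4):
    "slow descent from 3 mm above z until contact, at most `under` below z"
    p=manip.get_position();line(p[:2],z+.003,rate=.1);manip.hold(.15)
    f0=manip.get_contact_force()[2];zz=z+.003
    while zz>z-under:
        zz-=.0007;line(p[:2],zz,rate=.02);f=manip.get_contact_force()[2]
        if abs(f-f0)>dF: break
    print("lowered to",round(zz,4),"nominal",round(z,4),"dF",round(f-f0,1));return zz
def blob(c,m,x0,x1,y0,y1):
    q=np.zeros(m.shape,np.uint8);q[y0:y1,x0:x1]=m[y0:y1,x0:x1]
    ct=max(cv2.findContours(q,0,cv2.CHAIN_APPROX_NONE)[0],key=cv2.contourArea);return cv2.minEnclosingCircle(ct),cv2.contourArea(ct)
def proj(c,T,P):
    q=np.linalg.inv(T)@np.r_[P,1];return c["fx"]*q[0]/q[2]+c["cx"],c["fy"]*q[1]/q[2]+c["cy"]
E
python3 - <<'E'
from h import *
xy=off(BOXC,LY,-.042,0); line(xy,.185,np.pi/2+LY)
c,T=wcam("cbig")
print(xy,"knob top expected px",proj(c,T,[*xy,.1255]),"recess",proj(c,T,[*xy,.079]),"tcp grasp",proj(c,T,[*manip.get_position()]))
h=cv2.cvtColor(c["image"],cv2.COLOR_RGB2HSV); print(blob(c,(h[...,2]>200)&(h[...,1]<30),220,420,100,420))
E
```

```text
[0.47103096 0.27341229] knob top expected px (np.float64(320.04074805678704), np.float64(270.3748703057313)) recess (np.float64(319.766325810412), np.float64(247.4599306245313)) tcp grasp (np.float64(320.2278010854473), np.float64(329.45140571638785))
(((323.0, 242.0), 20.000099182128906), 196.5)
```

View pics/cbig.png

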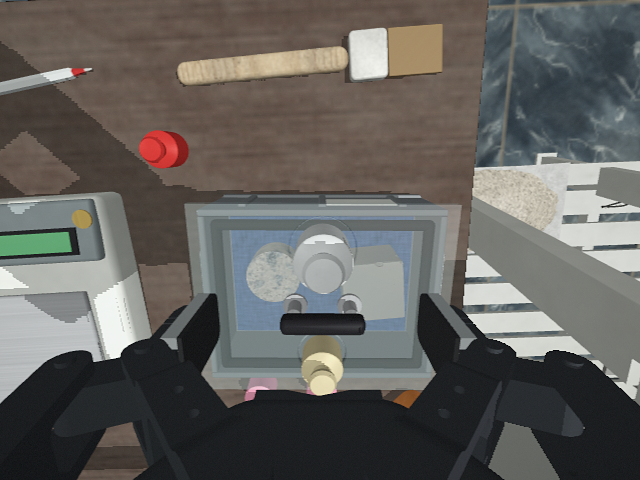

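The silver knob top is at (323,273) against the expected (320,270), so the target moves about +1.5 mm in x and y. The handle is at (322,324). Gripping and moving the big weight.

```bash
sed -i 's/BOXC=np.array(\[.513,.2718\])/BOXC=np.array([.514,.2732])/' h.py
cat >> h.py <<'E'
def fetch_weight(name,dx,zg,mdy):
    src=off(BOXC,LY,dx,0);yaw=np.pi/2+LY
    manip.command_gripper(.085)
    line(src,zg+.07,yaw);line(src,zg,rate=.12);print("Fz",manip.get_contact_force())
    manip.command_gripper(0,f_grip=40);w=manip.get_width();print(name,"width",w,"grip",manip.get_grip_force())
    save(**{name+"_home":[*manip.get_position()]})
    line(src,zg+.10,rate=.2);manip.hold(.1);print("weight F",manip.get_contact_force(),manip.get_width())
    dst=off(MAT,MY,-.075,mdy);line(dst,zg+.06,yaw,.4);line(dst,zg-.0715+.012,rate=.25)
    z=lower(zg-.0715);save(**{name+"_mat":[*dst,z]})
    manip.command_gripper(.06);line(dst,z+.09,rate=.3);print("t",manip.get_time())
E
python3 - <<'E'
from h import *
fetch_weight("big",-.042,.107,.045)
line(off(BOXC,LY,.042,0),.185,np.pi/2+LY)
xy=off(BOXC,LY,.042,0);c,T=wcam("csmall");print("expected",proj(c,T,[*xy,.113]),manip.get_time())
cv2.imwrite("pics/csmallc.png",c["image"][60:460,60:580,::-1])
E
```

```text
Fz [ 0.71891625 -0.24194255  0.64160305]
big width 0.03630300058869057 grip 39.74944908928592
weight F [ 0.25855167 -0.32240154 -6.06828122] 0.03566170079474506
lowered to 0.0357 nominal 0.0355 dF 10.9
t 12.2667
expected (np.float64(320.80069380184835), np.float64(266.1716638333766)) 13.75
```

View pics/csmallc.png

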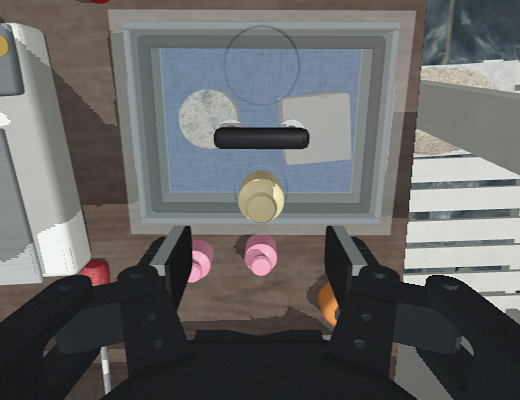

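The brass knob top is at about (321,267), exactly as expected, and the pink ones sit lower outside the box. Next the small weight, then the lid.

Run:
```python
from h import *
fetch_weight("small",.042,.104,-.045)
# lid
manip.command_gripper(.05)
line(BOXC,.19,LY);line(BOXC,.111,rate=.12);print("F",manip.get_contact_force())
manip.command_gripper(0,f_grip=60);print("handle w",manip.get_width(),manip.get_grip_force())
save(lid_home=[*manip.get_position()])
line(BOXC,.14,rate=.05);c,T=wcam("lidup");print("F",manip.get_contact_force(),manip.get_torque(),manip.get_time())
```

```text
Fz [ 0.08110655 -0.24160726  0.03090456]
small width 0.02806424316835733 grip 39.43125299003441
weight F [-0.17697563 -0.30978881 -2.56014995] 0.02798540370408589
lowered to 0.0327 nominal 0.0325 dF 5.9
t 20.9583
F [-1.34194814  1.24479469 -0.57166532]
handle w 0.011044277344496428 59.49258327484131
F [ 0.7857653   0.42200153 -2.12624594] [0.02110904 0.01068591 0.0070357 ] 25.625
```

View pics/lidup.png

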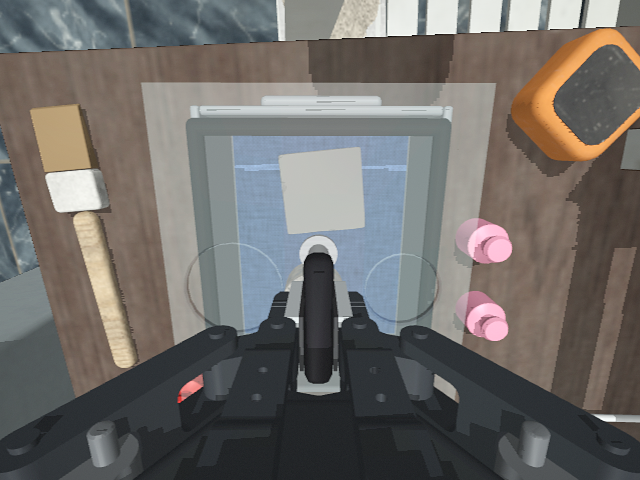

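The lid is lifted level and gripped mid-handle at (318,315). The cube stays in the box at (322,190). Laying the lid on the mat, then looking at the cube.

Run:
```python
from h import *
dst=off(MAT,MY,.045,0)
line(BOXC,.24,rate=.25);line(dst,.24,MY,.3);line(dst,.066,rate=.2)
z=lower(.051);save(lid_mat=[*dst,z])
manip.command_gripper(.05);line(dst,z+.12,rate=.3);c,T=wcam("lidmat")
cu=off(BOXC,LY,0,.042)
line([.53,0],.22,LY,.5);line(cu,.17,LY,.4);d,T2=wcam("ccube");print("exp",proj(d,T2,[*cu,.056]),manip.get_time())
import pickle;pickle.dump((d,T2),open("cube.pkl","wb"))
h=cv2.cvtColor(d["image"],cv2.COLOR_RGB2HSV);print(h[180:300:20,320].tolist())
cv2.imwrite("pics/two.png",np.vstack([c["image"][100:400],d["image"][100:400]])[:,:,::-1])
```

```text
lowered to 0.0512 nominal 0.051 dF 8.8
exp (np.float64(318.1458493335783), np.float64(242.12317104115618)) 33.35
[[94, 11, 169], [20, 17, 90], [27, 12, 191], [26, 11, 191], [30, 9, 192], [109, 117, 164]]
```

View pics/two.png

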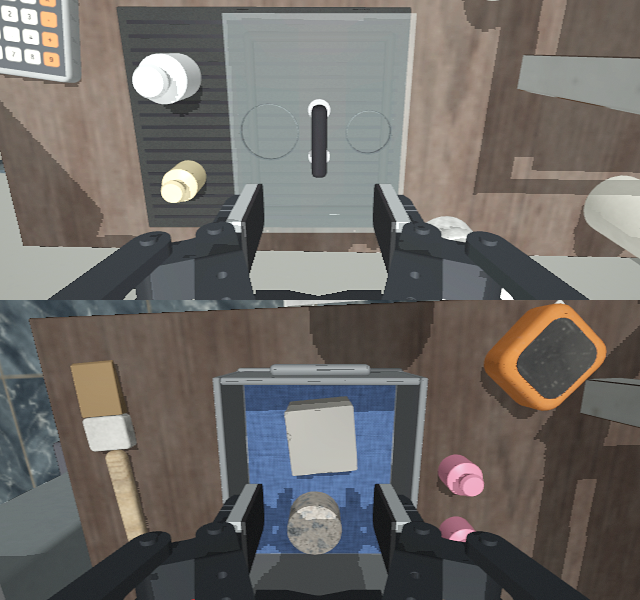

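The lid is flat on the mat with both weights upright beside it. The cube top in the box is at about (322,240), slightly rotated, and the slice is at (315,325). Measuring the cube top, then moving it to the pan.

Run:
```python
from h import *
import pickle
d,T=pickle.load(open("cube.pkl","rb"));h=cv2.cvtColor(d["image"],cv2.COLOR_RGB2HSV)
m=np.zeros(h.shape[:2],bool);m[195:285,280:365]=((h[...,2]>175)&(h[...,1]<28))[195:285,280:365]
m=cv2.morphologyEx(m.astype(np.uint8),cv2.MORPH_OPEN,np.ones((5,5)))
r=rect(d,m,.056,T);print(r)
if not(44<r[2]<57 and 44<r[3]<57): raise SystemExit
a=(r[4]+45)%90-45;yaw=np.radians(a);cu=r[:2]/1000;zg=.041
pan=np.array([.573,.0205]);py=np.radians(1.4)
manip.command_gripper(.075);line(cu,.12,yaw,.3);line(cu,zg,rate=.12);print("F",manip.get_contact_force())
manip.command_gripper(0,f_grip=40);print("w",manip.get_width(),manip.get_grip_force())
line(cu,.19,rate=.2);print("F",manip.get_contact_force(),manip.get_width())
line(pan,.19,py,.3);line(pan,zg-.006+.058+.012,rate=.2)
z=lower(zg-.006+.058);manip.command_gripper(.075);line(pan,z+.1,rate=.25)
c,T=wcam("panafter")
line([.53,-.1],.24,MY,.4);print(manip.get_time());t=manip.camera("top")
cv2.imwrite("pics/pa.png",np.vstack([c["image"][100:400],cv2.resize(t["image"][180:312,120:400],(640,300))])[:,:,::-1])
```

```text
[518.  315.7  48.3  48.8   3.4]
F [ 0.36965919 -0.09241654 -0.48407623]
w 0.049448328912219355 43.082619309425354
F [ 0.50140314  0.24123642 -3.81610885] 0.04976594171569837
lowered to 0.0946 nominal 0.093 dF 5.9
40.1667
```

View pics/pa.png

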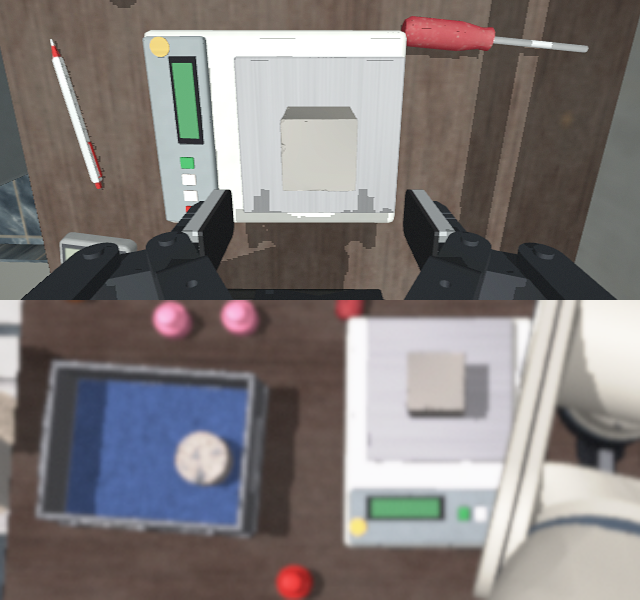

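The cube stands upright close to the pan's centre and the slice is still in the box. Putting the lid back along the recorded poses.

Run:
```python
from h import *
x,y,z=load()["lid_mat"];dst=[x,y]
manip.command_gripper(.05);line(dst,.16,MY,.4);line(dst,z,rate=.15);manip.command_gripper(0,f_grip=60);print("w",manip.get_width())
line(dst,.24,rate=.2);print("F",manip.get_contact_force());line(BOXC,.24,LY,.3);line(BOXC,.122,rate=.15)
zz=lower(.111,under=.002);print("F",manip.get_contact_force(),manip.get_position())
if zz<.1125:
    manip.command_gripper(.05);line(BOXC,.2,rate=.25)
c,T=wcam("lidback");print(manip.get_time())
```

```text
w 0.010582023701434585
F [ 0.45148122 -0.10356953 -3.39988235]
lowered to 0.1119 nominal 0.111 dF 6.2
F [-0.65988882 -0.98646419  3.5411489 ] [0.51472444 0.27342273 0.11226606]
48.6833
```

View pics/lidback.png

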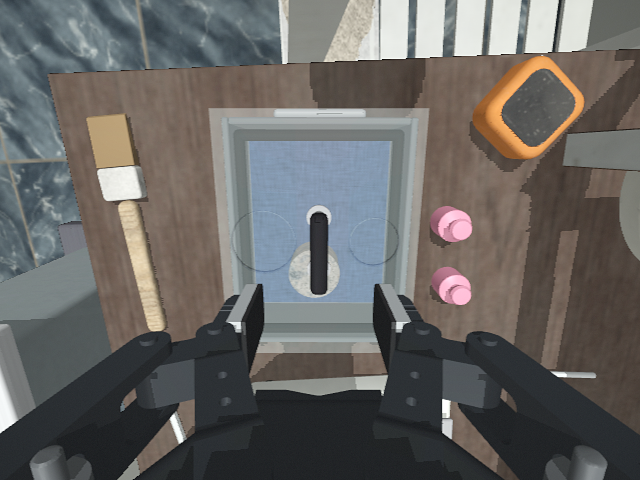

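The lid sits square on the box, with an even margin all round. The contact height agrees to within 1 mm, and the weights' landing heights will confirm it is home. Returning the weights.

```bash
cat >> h.py <<'E'
def return_weight(name,dx,zg):
    x,y,z=load()[name+"_mat"];yaw=np.pi/2+LY;dst=off(BOXC,LY,dx,0)
    manip.command_gripper(.06);line([x,y],.2,yaw,.4);line([x,y],z,rate=.15)
    manip.command_gripper(0,f_grip=40);print(name,"w",manip.get_width())
    line([x,y],.19,rate=.25);print("F",manip.get_contact_force());line(dst,.19,None,.4);line(dst,zg+.012,rate=.15)
    zz=lower(zg,under=.003);manip.command_gripper(.06);line(dst,zg+.09,rate=.25);return zz
E
python3 - <<'E'
from h import *
line(BOXC,.24,rate=.3)
return_weight("big",-.042,.107);return_weight("small",.042,.104)
line([.46,.1],.3,np.pi/2+LY,.4);line([.45,.268],.3,None,.4)
c,T=wcam("fin");t=manip.camera("scene");print(manip.get_time())
cv2.imwrite("pics/fin2.png",np.vstack([cv2.resize(c["image"][120:360,160:560],(500,300)),cv2.resize(t["image"][220:400,120:420],(500,300))])[:,:,::-1])
E
```

```text
big w 0.036115629619179135
F [-0.66061915 -0.24762045 -4.86767507]
lowered to 0.1079 nominal 0.107 dF 6.3
small w 0.02780162899709893
F [-0.65740217  0.69282166 -2.8080099 ]
lowered to 0.1042 nominal 0.104 dF 10.7
68.1417
```

View pics/fin2.png

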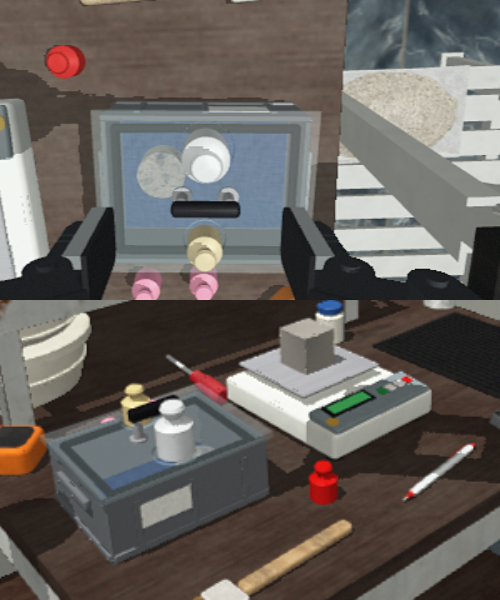

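The silver and brass weights stand upright in their recesses. The landing heights of 107.9 and 104.2 mm match seated feet: a foot on the rim would land 3.5 mm higher. The lid is flat, the cube is on the pan, and the slice is in the box. Handing in.

```bash
python3 -c "
from rig import manip
print(manip.sign_off())"
```

```text
the job is handed in; nothing more can be done
None
```

The job is handed in after about 68 s of the 141 s allowed: the cube stands upright near the middle of the scale pan, the lid is back on the box with both weights in their own recesses, and the slice was left where it lay.

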